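Hook and click the cover onto a dust extractor's filter box

ROBOT

A 7-joint arm with a two-finger parallel gripper is mounted at the origin on a cart in front of the work surface, level with it; the furniture and walls round the work are solid. World frame = base frame: x ahead of the robot, y to its left, z up, the work surface at z = 0. Lengths are in mm, angles in rad, forces in N, time in s.
With the tool pointing down it reaches from about 400 to 875 mm from the base axis. Payload 4.4 kg.
Tool frame: the origin (TCP) lies midway between the tips of the shut fingers; the grasp point (between the pads) lies 19 mm behind it; z points along the fingers, y is the line along which they close (so a half turn about z gives the same grasp; the last joint's range is limited). The gripper opens to 85 mm and grips with 20 to 120 N. Pads are 22 mm wide; open, the fingers measure 114 mm over their backs; the gripper's body (76 mm by 85 mm) begins 54 mm behind the grasp point. The pads swing forward as they close: fully open they stand 13 mm farther back than shut.
Start: joints at [1.18, 0.628, 0.038, 1.517, -0.027, 0.996, -0.02], TCP at [207.455, -616.02, 231.313] pointing down, gripper open.
Joint ranges: [-3.06, 3.06], [-0.37, 2.12], [-1.25, 1.32], [0.18, 2.47], [-1.1, 4.24], [0.23, 1.98], [-2.94, 2.94]. Speed limits (rad/s): [2.57, 2.57, 3.14, 3.14, 3.14, 3.14, 3.14].

INTERFACE

Orientations are given as a 3x3 rotation matrix whose columns are the frame's x, y, z axes.
In Python, from rig import ctrl gives the robot as it stands. The module is installed in compiled form; this text tells all that it offers. Calls block until the motion is done:
- ctrl.movep(position, orientation): joint-space move of the TCP to a pose.
- ctrl.move_l(position, max_speed=150, orientation=None): straight line of the TCP; orientation=None keeps the orientation; max_speed is the mean speed in mm/s.
- ctrl.goto_joints(angles): joint-space move.
- ctrl.move_gripper(opening): finger opening in mm; the grip force is fixed at half the most; returns when the fingers have stopped.
- ctrl.dwell(seconds).
- ctrl.ik(position, orientation): joint angles nearest the present ones, or None.
- ctrl.get_image(name): name is "side" or "top"; returns the picture (480x640x3 uint8, blue, green, red); there is no depth.
- ctrl.camera_info(name): a dict with "camera_matrix" (3x3 intrinsics, pixels), "R" (3x3) and "t" (3): a world point X has camera coordinates R X + t. Camera axes: x right, y down, z forward; pixel columns grow to the right and rows downward; lengths in mm; the calibration is good to about 2 mm. A picture is of the moment at which its call begins. camera_info takes no time and is no camera call.
A pose or a line that the arm cannot do raises ctrl.Unreachable and nothing moves.
- ctrl.job_done(): hands the job in; it is judged then, once.
Readings, each from a call of its own:
- ctrl.read_t(): time.
- ctrl.read_joints(): joint angles.
- ctrl.read_joint_velocities(): joint speeds.
- ctrl.read_effort(): joint torques, N m.
- ctrl.read_tool_pos(): TCP position.
- ctrl.read_eef_rot(): TCP orientation.
- ctrl.read_wrist_force(): force on the tool from outside, world axes, zero at the start.
- ctrl.read_torque(): the same for the moment, N m.
- ctrl.read_grip_width(): finger opening in mm.
- ctrl.read_gripper_force(): force on a finger pad.
Only numpy, scipy, OpenCV 4.12 (cv2) and the standard library are available. Lean on these libraries where they do the work, as an engineer would, in place of code of your own. Each camera call takes 0.05 s, during which the arm holds its last target. There are 200 camera calls.

TASK

Close up the dust extractor's filter box: take the loose blue cover by its black handle, hold it tilted with its lip down, hook the lip under the orange ledge and pull it home until it meets the stop bar hidden behind the ledge, then swing the other end down and press until the cover lies flat and the roller catch clicks over it. Feel your way and do not force it: pull lightly at the stop bar (under 10 N), and never press the cover hard down on the box. Let go, and leave the tape measure, sanding block and roll of masking tape where they are.

Things in the scene. Friction and masses are not known exactly. Their poses are not given: they have to be found in the camera images.
- cover: Loose blue plastic cover, 0.2 to 0.35 kg, 164 mm long (x) x 100 mm wide (y), lying flat on the bench, right side up. Origin: centre of the underside; z up, x from the lip end to the tail end. The panel (x -48 to +82) is 12 mm thick; the black lip (x -82 to -48) is the lowest 5 mm of that, 80 mm wide.
- cover_grip (a point): Centre of the cover's black block handle, half-way up: 24 mm (cover x) x 40 mm (y) x 30 mm high, z 12 to 42 above the cover's underside; this point is 18 mm from the cover's origin towards the tail and 27 mm above the underside. Axes as the cover.
- cover_lip (a point): Middle of the lower edge of the lip's tip: 82 mm from the cover's origin in its -x, on the underside. Axes as the cover.
- cover_tail (a point): Middle of the lower edge of the cover's tail end: 82 mm from the cover's origin in its +x, on the underside. Axes as the cover.
- filter_box: Grey filter box, fixed, open at the top; x -117 to +93, 124 mm wide (y), 73 mm high (far wall 70); black hose port on its +y side (to y 97). Origin: on the bench below the middle of the seat; z up; orange ledge at its -x end (towards the robot), roller catch at +x. The opening that shows runs from x -73 (ledge) to +84 (far wall), y -54 to +54: the cover has 4 mm play at each side.
- ledge_edge (a point): Middle of the ledge's lower free edge, box x -73.25, z 68; ledge 5 mm thick, whole width; under it a pocket, open to 40 mm below. In it, unseen, is the stop bar: its face is 9 to 27 mm behind this edge (box x -82 to -100), set differently on each box, to be found by feel. A lip tilted 15 to 20 degrees (tail up) goes in freely with its tip's lower edge at box z 50 to 52. Axes as the box.
- seat (a point): Centre of the cover's seat, at box x 0, y 0, z 60 (rails along both sides from x -25 on, and a strip at the far end). When the cover is home its underside is at box z 60, its top at 72, its lip under the ledge with the tip at the stop bar. Axes as the box.
- catch (a joint): Push-back of the sprung white roller (10 mm thick, axis at box z 77.2) towards box +x, in m; 0 = out, 0.009 = end. 3.6 N plus 0.4 N/mm. It is set with the stop bar: with the lip at the bar the tail meets it 22 mm above the seat, pushes it back 3 mm (about 14 N down at the handle) and it snaps back to 0 over the seated tail; 2 mm or more away from the bar it jams. Catch housing: to z 83, x 66 to 115, y +-20.
- tape_measure: Bystander: yellow tape measure, 37x100x68 mm, loose on the bench. Origin: centre of the underside.
- sanding_block: Bystander: wooden sanding block with pale underside, 64x117x35 mm, loose. Origin: centre of the underside.
- masking_tape: Bystander: roll of masking tape lying flat, 105 mm diameter, 25 mm high, loose. Origin: centre of the underside.
Things that resemble listed ones, but are neither listed nor needed, are in the scene too. There is more than one size of the cover; the job needs the largest.

How it is judged (in metres and radians):
On the way:
1. the cover's lip is hooked under the ledge, at least 6.7 mm deep, while the cover is tilted by more than 0.12 rad (x of cover_lip in the frame of filter_box below -0.08 m and z of cover_lip in the frame of filter_box between 0.035 and 0.063 m and angle between cover's own z axis and vertical above 0.12 rad), for 0.1 s.
At the end, for the whole second after the job is handed in: The cover lies flat in the box: lip's tip more than 6.7 mm under the ledge (box x < -80 mm) and below z 64 mm, tail's underside below z 62.5 mm (seat at 60), cover level with the box within 0.03 rad, roller sprung back to less than 1.5 mm over the tail, cover at rest and released (x of cover_lip in the frame of filter_box below -0.08 m and z of cover_lip in the frame of filter_box below 0.064 m and z of cover_tail in the frame of filter_box below 0.0625 m and angle between the z axis of cover and the z axis of filter_box, either way round below 0.03 rad and value of joint catch below 0.0015 m and linear speed of cover below 0.01 m/s and contact force between the fingers and cover below 0.2 N); the robot touches nothing.
It fails at once if the cover, still tilted by more than 0.16 rad, is pulled or pushed against the box with more than 14 N (contact force between cover and filter_box above 14 N and angle between cover's own z axis and vertical above 0.16 rad).
It fails at once if the cover is forced against the box with more than 30 N (contact force between cover and filter_box above 30 N).
It fails at once if the gripper pushes on the box itself with more than 15 N (contact force between the fingers and filter_box above 15 N).
It fails at once if a bystander is moved by more than 15 mm (distance of any of tape_measure, sanding_block, masking_tape from where it was at the start of the episode above 0.015 m).
It also fails if it takes over 72 s, if anything falls off the work surface, if the arm or the gripper's body presses on something with over 40 N, if the wrist force passes 120 N, or if a joint passes its speed limit or range.

## Working session

There is one attempt and no reset: what is moved stays moved. The work goes in short steps, each a Python script; the robot and the scene stay as the last script left them, time stands still between calls to the robot, and variables do not carry over. Pictures are saved under pics/ and viewed, at most 10 in all, crops included, and the job is handed in when it is done.

```bash
mkdir -p pics; python3 - <<'E'
from rig import ctrl
import cv2,numpy as np
for n in("top","side"):
    cv2.imwrite(f"pics/{n}0.png",ctrl.get_image(n)); c=ctrl.camera_info(n); print(n,c["camera_matrix"],c["R"],c["t"])
print(ctrl.read_t())
E
```

```text
top [[520.04159983   0.         324.24426913]
 [  0.         520.04159983 230.69036135]
 [  0.           0.           1.        ]] [[ 0.12507541 -0.99214545  0.0018858 ]
 [-0.97165954 -0.12287667 -0.20193825]
 [ 0.20058383  0.02342516 -0.97939644]] [ -69.49822959  607.9137591  1156.54080452]
side [[518.32301781   0.         303.85777615]
 [  0.         518.32301781 247.93362709]
 [  0.           0.           1.        ]] [[ 0.99845126  0.05492694 -0.00883766]
 [ 0.02986462 -0.66320041 -0.74784579]
 [-0.04693802  0.74642364 -0.66381366]] [-600.2884063    21.08330324 1350.60447722]
0.1
```

View pics/top0.png

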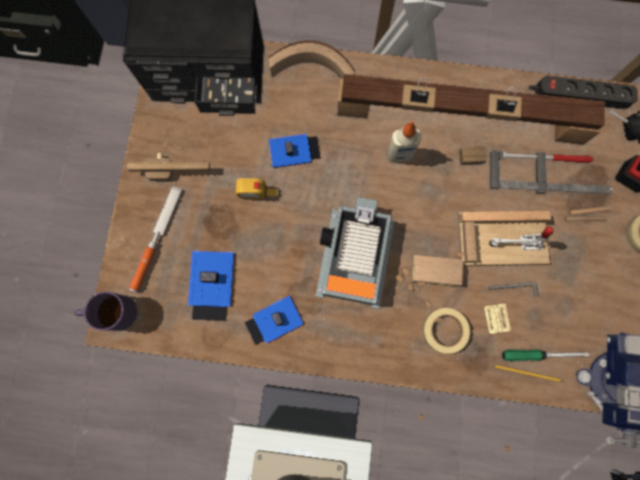

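View pics/side0.png

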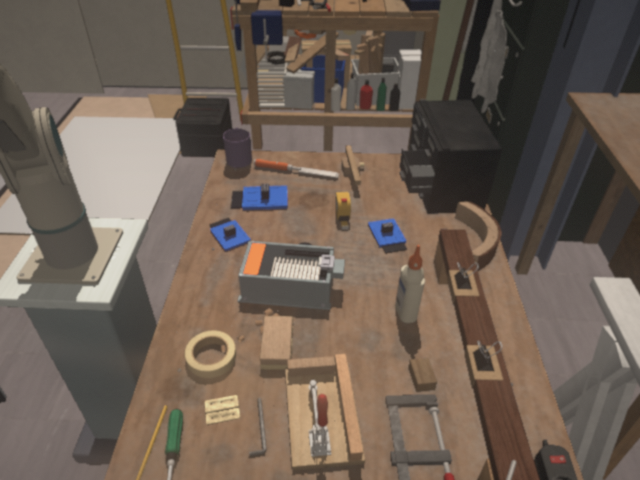

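Three blue covers in the top view: (290,150), (212,280) and (276,319). The one at (212,280) is clearly the largest, with its black lip at (209,312). The box's orange ledge is at (352,287) and its catch at (367,210). Next I measure, and confirm the cover in an enlarged crop.

```bash
cat > h.py <<'E'
from rig import ctrl
import cv2,numpy as np
def onplane(n,px,z):
    c=ctrl.camera_info(n);K,R,t=map(np.array,(c["camera_matrix"],c["R"],c["t"]))
    C=-R.T@t; px=np.asarray(px,float).reshape(-1,2)
    d=(R.T@np.linalg.inv(K)@np.c_[px,np.ones(len(px))].T).T
    return C+d*((z-C[2])/d[:,2])[:,None]
def proj(n,X):
    c=ctrl.camera_info(n);K,R,t=map(np.array,(c["camera_matrix"],c["R"],c["t"]))
    p=(K@(R@np.asarray(X,float).reshape(-1,3).T+t[:,None])).T
    return p[:,:2]/p[:,2:]
def blobs(img,lo,hi,amin=60):
    m=cv2.inRange(cv2.cvtColor(img,cv2.COLOR_BGR2HSV),lo,hi)
    m=cv2.morphologyEx(m,cv2.MORPH_CLOSE,np.ones((3,3)))
    cs=cv2.findContours(m,cv2.RETR_EXTERNAL,cv2.CHAIN_APPROX_NONE)[0]
    return [c for c in cs if cv2.contourArea(c)>amin]
BLUE=((105,150,60),(125,255,255)); ORANGE=((5,190,150),(18,255,255))
E
python3 - <<'E'
from h import *
np.set_printoptions(precision=1,suppress=True)
for n in("top","side"):
    im=cv2.imread(f"pics/{n}0.png"); print(n,"cam",-np.array(ctrl.camera_info(n)["R"]).T@np.array(ctrl.camera_info(n)["t"]))
    for nm,rg,z in(("blue",BLUE,12),("orange",ORANGE,73)):
        for c in blobs(im,*rg):
            w=onplane(n,c,z)[:,:2].astype(np.float32); r=cv2.minAreaRect(w)
            if not(200<r[0][0]<900 and max(r[1])<250): continue
            print(nm,"px",c.reshape(-1,2).mean(0),"rect",np.array(r[0]),np.array(r[1]),round(r[2],1),"corners",cv2.boxPoints(r).round(0).tolist())
t=cv2.imread("pics/top0.png");s=cv2.imread("pics/side0.png")
a=cv2.resize(t[230:340,170:310],(400,314),interpolation=cv2.INTER_CUBIC)
b=cv2.resize(t[190:310,300:410],(400,436),interpolation=cv2.INTER_CUBIC)[:314*2]
c=cv2.resize(s[175:315,200:350],(400,373),interpolation=cv2.INTER_CUBIC)
o=np.zeros((600,800,3),np.uint8);o[:314,:400]=a;o[:436,400:]=b;o[314:,:400]=c[:286]
cv2.imwrite("pics/crop.png",o)
E
```

```text
top cam [ 367.4  -21.3 1255.6]
blue px [277.4 319.3] rect [396.8  92. ] [72.7 98.8] 34.1 corners [[339.0, 113.0], [394.0, 31.0], [455.0, 71.0], [399.0, 153.0]]
blue px [211.  278.7] rect [471.6 263.1] [129.6  98.7] 5.4 corners [[403.0, 306.0], [412.0, 208.0], [541.0, 220.0], [532.0, 318.0]]
blue px [289.8 150.5] rect [816.8 118.9] [73.  97.9] 15.9 corners [[768.0, 156.0], [795.0, 62.0], [865.0, 82.0], [839.0, 176.0]]
orange px [351.  286.3] rect [489.5 -68.8] [99.8 28. ] 85.1 corners [[471.0, -117.0], [499.0, -120.0], [508.0, -20.0], [480.0, -18.0]]
orange px [138.  275.3] rect [453.7 414.9] [11.  58.6] 78.0 corners [[424.0, 416.0], [481.0, 403.0], [484.0, 414.0], [426.0, 426.0]]
side cam [ 662.1 -961.2  907. ]
blue px [251.4 196.8] rect [432.7 265. ] [44.4 79.8] 6.9 corners [[406.0, 302.0], [415.0, 223.0], [460.0, 228.0], [450.0, 307.0]]
blue px [277.4 195.7] rect [509.  274.1] [46. 75.] 2.4 corners [[484.0, 311.0], [488.0, 236.0], [534.0, 238.0], [530.0, 313.0]]
```

View pics/crop.png

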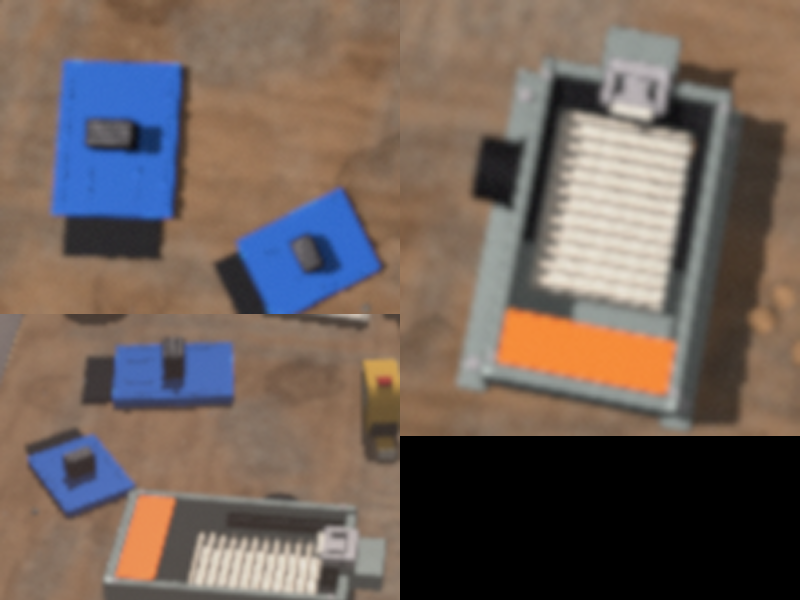

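The crop confirms it: the largest cover (panel 130x99 mm, the others 73x98) has its lip toward the robot, at yaw about 5°. The box is yawed by a similar size the other way. I refine the box pose from the ledge in both views and the handle from the dark blob.

```bash
python3 - <<'E'
from h import *
np.set_printoptions(precision=1,suppress=True)
for n in("top","side"):
    im=cv2.imread(f"pics/{n}0.png"); im=cv2.resize(im,None,fx=4,fy=4,interpolation=cv2.INTER_CUBIC)
    for lo in((3,100,80),(3,140,100)):
      for c in blobs(im,lo,(20,255,255),2000):
        p=(c.reshape(-1,2)+.5)/4-.5
        w=onplane(n,p,73)[:,:2].astype(np.float32); r=cv2.minAreaRect(w)
        if 430<r[0][0]<530 and -150<r[0][1]<0: print(n,lo,np.array(r[0]),np.array(r[1]),round(r[2],1),"corners",cv2.boxPoints(r).round(1).tolist(), "px",(cv2.boxPoints(cv2.minAreaRect(p.astype(np.float32)))).round(1).tolist())
    # handle: dark inside cover region ; white roller
    hsv=cv2.cvtColor(im,cv2.COLOR_BGR2HSV)
    x0,x1,y0,y1=((190,236,252,300) if n=="top" else (240,290,175,210))
    m=cv2.inRange(hsv,(0,0,0),(180,130,110));k=np.zeros_like(m);k[y0*4:y1*4,x0*4:x1*4]=m[y0*4:y1*4,x0*4:x1*4]
    for c in cv2.findContours(k,cv2.RETR_EXTERNAL,cv2.CHAIN_APPROX_NONE)[0]:
        if cv2.contourArea(c)>600: 
            p=(c.reshape(-1,2)+.5)/4-.5; r=cv2.minAreaRect(onplane(n,p,42)[:,:2].astype(np.float32)); print(n,"dark",p.mean(0),p.min(0),p.max(0),r)
# predicted box outlines for a guess, printed for eyeballing
E
python3 - <<'E'
from h import *
im=cv2.imread("pics/top0.png"); S=7
a=im[195:310,310:400]; a=cv2.resize(a,None,fx=S*.72,fy=S*.72,interpolation=cv2.INTER_CUBIC)
s=cv2.imread("pics/side0.png")[235:312,232:352]; s=cv2.resize(s,None,fx=2.8,fy=2.8,interpolation=cv2.INTER_CUBIC)
o=np.zeros((600,800,3),np.uint8);o[:a.shape[0],:a.shape[1]]=a;o[:s.shape[0],460:460+s.shape[1]]=s[:,:340]
cv2.imwrite("pics/crop2.png",o)
E
```

```text
top (3, 100, 80) [489.7 -69. ] [109.4  37.2] 86.0 corners [[467.3999938964844, -122.19999694824219], [504.3999938964844, -124.80000305175781], [512.0, -15.699999809265137], [475.0, -13.100000381469727]] px [[325.6000061035156, 289.3999938964844], [328.79998779296875, 273.3999938964844], [376.1000061035156, 282.79998779296875], [372.8999938964844, 298.79998779296875]]
top (3, 140, 100) [489.6 -68.9] [107.   34.8] 85.8 corners [[468.3999938964844, -121.0], [503.1000061035156, -123.5], [510.8999938964844, -16.799999237060547], [476.1000061035156, -14.300000190734863]] px [[326.20001220703125, 289.0], [329.20001220703125, 274.0], [375.5, 283.20001220703125], [372.5, 298.20001220703125]]
top dark [208.6 276.7] [200.4 271.9] [217.1 281.6] ((473.05914306640625, 261.981689453125), (22.330883026123047, 39.6795539855957), 5.402200222015381)
top dark [233.4 276.2] [230.4 252.1] [235.4 299.4] ((482.9269714355469, 204.62001037597656), (110.96802520751953, 8.640368461608887), 5.752401828765869)
side (3, 100, 80) [488.5 -64.6] [110.3  37. ] 86.2 corners [[466.3999938964844, -118.4000015258789], [50
[... 206 characters left out ...]
98779296875, 243.89999389648438], [257.5, 276.8999938964844]]
side (3, 140, 100) [488.5 -64.7] [106.1  34. ] 86.1 corners [[468.0, -116.5], [501.8999938964844, -118.69999694824219], [509.0, -12.899999618530273], [475.1000061035156, -10.600000381469727]] px [[243.39999389648438, 272.6000061035156], [252.0, 240.6999969482422], [265.6000061035156, 244.39999389648438], [257.0, 276.29998779296875]]
side dark [258.  205.3] [239.6 189.9] [287.6 209.4] ((461.35736083984375, 186.7825469970703), (76.30335998535156, 164.9370880126953), 63.860008239746094)
side dark [264.6 192.6] [259.6 183.6] [269.4 202.6] ((473.8896484375, 243.0225067138672), (28.38379669189453, 93.34680938720703), 3.9475133419036865)
```

View pics/crop2.png

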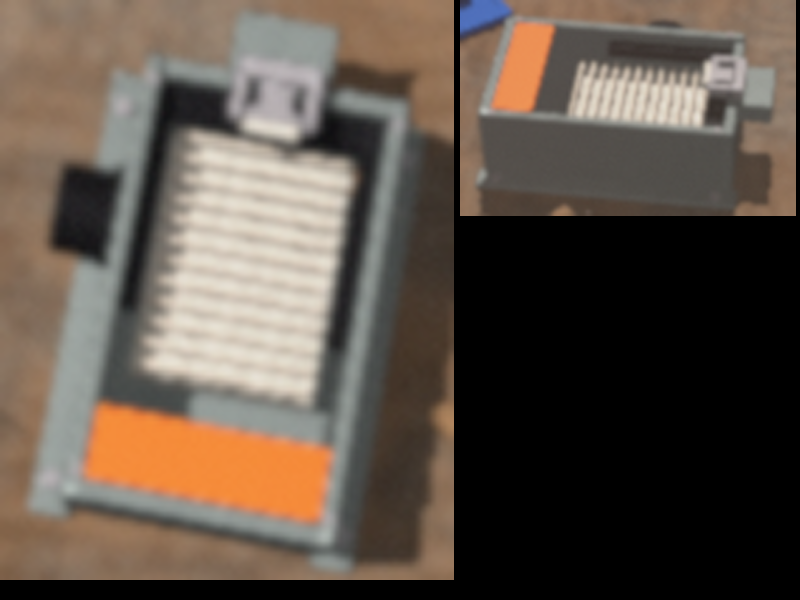

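The enlarged crop shows the ledge with its free edge from about (97,405) to (330,445), the opening behind it clear, and the catch centred at the far wall. Box yaw comes to about -4.0°, and both views agree. Now to grasp and lift.

```bash
cat >> h.py <<'E'
from scipy.spatial.transform import Rotation as Ro
BYAW=-4.0; BO=np.array([581.3,-75.2,0.]); G=np.array([18,0,13.])  # TCP in cover frame
FLIP=1
def tool_R(yaw,th=0):
    Rc=Ro.from_euler("ZY",[yaw,-th],degrees=True).as_matrix()
    z=-Rc[:,2]; y=FLIP*Rc[:,0]; return Rc,np.c_[np.cross(y,z),y,z]
def boxpose(lx,lz,th,dy=0,yaw=BYAW):
    """TCP pose for lip tip at box (lx,dy,lz), cover tilted th deg tail up"""
    Rb=Ro.from_euler("Z",BYAW,degrees=True).as_matrix(); Rc,Rt=tool_R(yaw,th)
    return BO+Rb@[lx,dy,lz]+Rc@(G+[82,0,0]), Rt
E
python3 - <<'E'
import h; from h import *
np.set_printoptions(precision=2,suppress=True)
for f in(1,-1):
    h.FLIP=f
    for a in((np.array([472.8,262.6,100]),tool_R(5.4)[1]),boxpose(-60,51,17),boxpose(-90,60,0)): print(f,a[0],ctrl.ik(*a))
E
```

```text
1 [472.8 262.6 100. ] [-0.3   0.69 -0.39  1.93  0.44  0.61 -0.88]
1 [613.05 -77.42  92.67] [ 0.3   0.7  -0.33  2.01  0.93  0.26 -0.88]
1 [591.28 -75.9   73.  ] [ 0.24  0.77 -0.25  1.79  0.3   0.62 -0.26]
-1 [472.8 262.6 100. ] [ 0.07  0.91 -1.06  1.92  1.    0.96  1.74]
-1 [613.05 -77.42  92.67] [-0.13  0.7   0.32  2.02 -1.    0.25 -2.17]
-1 [591.28 -75.9   73.  ] [-0.24  0.83  0.53  1.81 -0.64  0.68 -2.55]
```

```bash
python3 - <<'E'
from h import *
np.set_printoptions(precision=2,suppress=True)
p=np.array([472.8,262.6,0]);R=tool_R(5.4)[1]
ctrl.movep(p+[0,0,120],R); print(ctrl.read_t(),ctrl.read_tool_pos(),ctrl.read_wrist_force())
ctrl.move_l(p+[0,0,13]); f=ctrl.read_wrist_force(); print(f,ctrl.read_tool_pos())
ctrl.move_gripper(10); print("w",ctrl.read_grip_width(),ctrl.read_gripper_force(),ctrl.read_wrist_force(),ctrl.read_t())
ctrl.move_l(p+[0,0,60],80); ctrl.dwell(.2);print(ctrl.read_wrist_force(),ctrl.read_torque(),ctrl.read_grip_width())
ctrl.move_l(p+[0,0,180]); print(ctrl.read_t())
ctrl.movep(*[boxpose(-45,110,16)[0],boxpose(-45,110,16)[1]]); ctrl.dwell(.3)
print(ctrl.read_t(),ctrl.read_tool_pos(),boxpose(-45,110,16)[0],ctrl.read_wrist_force(),ctrl.read_joints())
for n in("top","side"): cv2.imwrite(f"pics/{n}1.png",ctrl.get_image(n))
a=cv2.imread("pics/top1.png")[180:320,290:420];b=cv2.imread("pics/side1.png")[180:320,220:370]
cv2.imwrite("pics/v1.png",np.hstack([cv2.resize(a,(390,420)),cv2.resize(b,(410,420))]))
E
```

```text
3.3333 [473.39 261.72 119.99] [-0.77  0.27  0.21]
[-1.19  0.48 -0.38] [473.2  262.95  13.52]
w 23.025321119454258 60.69993853569031 [ 0.28 -0.74  5.28] 4.7917
[ 0.17 -0.12 -2.98] [-0.01 -0.02  0.05] 22.99182219049536
6.675
8.375 [628.86 -77.54 150.22] [628.73 -78.52 150.06] [ 0.18  0.87 -2.59] [ 0.33  0.62 -0.37  1.92  0.57  0.41 -0.52]
```

View pics/v1.png

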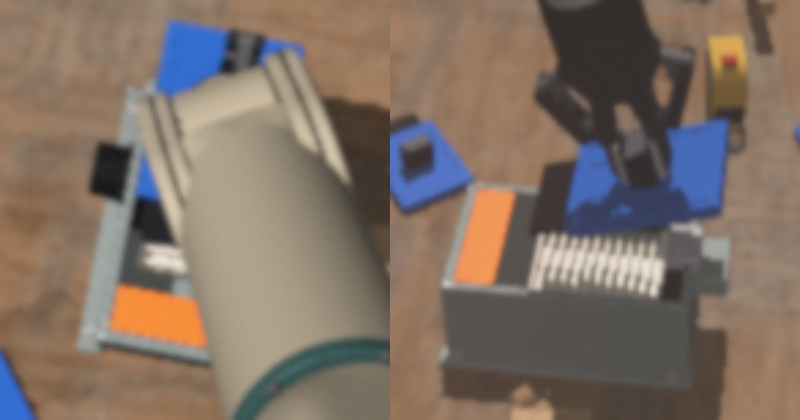

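Cover held and tilted over the box: panel tail corners at crop (172,22) and (303,47). I check its lateral position against the prediction in both views before going in.

```bash
python3 - <<'E'
from h import *
np.set_printoptions(precision=1,suppress=True)
p,R=ctrl.read_tool_pos(),np.array(ctrl.read_eef_rot()); print([ctrl.read_tool_pos() for _ in range(3)])
Rc=np.c_[R[:,1],-R[:,0],-R[:,2]]; Rc[:,1]=np.cross(Rc[:,2],Rc[:,0])
print(Ro.from_matrix(Rc).as_euler("ZYX",degrees=True))
W=lambda c:p+Rc@(np.array(c)-G)
P=[(82,50,12),(82,-50,12),(-48,-50,12),(-48,50,12),(82,-50,0),(-48,-50,0)]
for n in("top","side"):
    im=cv2.imread(f"pics/{n}1.png");print(n,"pred",proj(n,[W(c) for c in P]).tolist().__repr__()[:0]);print(proj(n,[W(c) for c in P]))
    im4=cv2.resize(im,None,fx=4,fy=4,interpolation=cv2.INTER_CUBIC)
    lo=(330,175,410,260) if n=="top" else (325,215,366,270)
    for c in blobs(im4,(100,110,30),(128,255,255),1500):
        q=(c.reshape(-1,2)+.5)/4-.5; m=q.mean(0)
        if lo[0]<m[0]<lo[2] and lo[1]<m[1]<lo[3]: print(cv2.approxPolyDP(q.astype(np.float32),1.5,True).reshape(-1,2))
E
```

```text
[array([628.7, -78.1, 150.1]), array([628.7, -78.1, 150.1]), array([628.7, -78.1, 150.1])]
[ -4. -16.   0.]
top pred 
[[347.1 186.6]
 [392.4 195.2]
 [380.8 253.7]
 [335.9 245. ]
 [392.  195.2]
 [380.5 253.1]]
[[365.9 191.1]
 [346.1 187.4]
 [342.1 209.4]
 [346.6 211.4]
 [363.6 202.9]]
side pred 
[[342.9 221. ]
 [339.8 250.1]
 [282.7 257.9]
 [289.2 229.2]
 [341.1 254.2]
 [284.3 261.8]]
[[342.1 219.1]
 [320.9 223.1]
 [322.4 233.4]
 [320.1 242.4]
 [325.6 244.1]
 [329.1 250.9]
 [339.9 248.6]]
```

Cover sits about 1.5 mm towards +y of the box centre in both views, so I correct that. Then down to the entry and feel for the bar.

```bash
python3 - <<'E'
from h import *
np.set_printoptions(precision=2,suppress=True)
D=-1.5; TH=16
def go(lx,lz,th,s=150): p,R=boxpose(lx,lz,th,D); ctrl.move_l(p,s,R)
go(-60,110,TH); ctrl.dwell(.2); b=np.array(ctrl.read_wrist_force())
for z in(85,70,60,51):
    go(-60,z,TH,60); f=ctrl.read_wrist_force()-b; print(z,f,ctrl.read_t())
    if np.linalg.norm(f)>4: print("contact");break
else:
    np.save("bias.npy",b)
    lx=-60
    while lx>-104:
        lx-=2 if lx>-78 else 1
        go(lx,51,TH,25); f=ctrl.read_wrist_force()-b; print(lx,f,ctrl.read_t())
        if f[0]>2.5 or np.linalg.norm(f)>5: break
    print(ctrl.read_tool_pos(),boxpose(lx,51,TH,D)[0])
E
```

```text
85 [-0.46  0.41  0.26] 9.4917
70 [-0.33  1.36 -0.46] 9.8917
60 [-0.91  0.8   0.08] 10.2083
51 [-1.    1.09  0.72] 10.5083
-62 [-1.01  1.13  0.51] 10.7583
-64 [-0.83  0.77  0.39] 11.0083
-66 [-1.22  0.55  0.47] 11.2583
-68 [-0.6   0.71  0.36] 11.5083
-70 [-1.42  0.94  1.48] 11.7583
-72 [-1.38 -0.33 -0.29] 12.0083
-74 [-1.12  0.52 -0.38] 12.2583
-76 [-0.45  0.56 -0.08] 12.5083
-78 [-1.1   0.64 -0.14] 12.7583
-79 [-0.35  0.87 -0.04] 13.0083
-80 [-0.88  1.66  0.33] 13.2583
-81 [-1.69  1.64  0.45] 13.5083
-82 [-1.    0.24  0.23] 13.7583
-83 [-0.84  0.72  0.04] 14.0083
-84 [-0.32 -0.01 -0.26] 14.2583
-85 [-1.01  1.76 -0.06] 14.5083
-86 [-2.12  0.07  0.1 ] 14.7583
-87 [-0.68  1.29 -0.22] 15.0083
-88 [-0.51  1.53 -0.76] 15.2583
-89 [-0.17  0.62  0.76] 15.5083
-90 [-1.27  0.87  0.26] 15.7583
-91 [-0.05  0.2  -0.38] 16.0083
-92 [-1.5   0.27 -0.11] 16.2583
-93 [-1.95  0.5   0.8 ] 16.5083
-94 [-0.94  1.2  -0.16] 16.7583
-95 [-1.33  0.85 -0.1 ] 17.0083
-96 [-0.84  0.96  0.4 ] 17.2583
-97 [-0.68  0.69 -0.01] 17.5083
-98 [-0.66  0.91  0.61] 17.7583
-99 [-0.88  1.04  0.75] 18.0083
-100 [-1.25  1.26 -0.21] 18.2583
-101 [0.01 0.77 0.42] 18.5083
-102 [ 4.14 -0.08 -0.94] 18.7583
[572.93 -75.95  91.54] [571.76 -76.04  91.06]
```

Contact at about -101.5. That is close to where the panel's front edge could meet the ledge instead of the bar, so I tell them apart by repeating at a lower tilt.

```bash
python3 - <<'E'
from h import *
np.set_printoptions(precision=2,suppress=True)
D=-1.5; b=np.load("bias.npy")
def go(lx,lz,th,s=150): p,R=boxpose(lx,lz,th,D); ctrl.move_l(p,s,R)
def F(): return np.mean([ctrl.read_wrist_force() for _ in range(4)],0)-b
def lz(th): return 60.5-30*np.tan(np.radians(th))
go(-98,51,16,30)
for th in(14.5,13,11.5): go(-98,lz(th),th,30); print(th,F())
for th in(11.5,):
    lx=-98
    while lx>-106:
        lx-=.7; go(lx,lz(th),th,20); f=F(); print(th,round(lx,1),f,ctrl.read_t())
        if f[0]>3 or np.linalg.norm(f)>7: break
print(ctrl.read_tool_pos(),boxpose(lx,lz(th),th,D)[0],ctrl.read_torque())
E
```

```text
14.5 [-1.11  1.38 -0.3 ]
13 [-0.96  0.73 -0.08]
11.5 [-0.94  0.52 -0.21]
11.5 -98.7 [-0.94 -0.21  0.37] 20.0417
11.5 -99.4 [-0.49  0.21 -0.02] 20.2917
11.5 -100.1 [-1.75  1.81  1.04] 20.5417
11.5 -100.8 [-0.64  1.06  0.46] 20.7917
11.5 -101.5 [0.65 0.87 0.62] 21.0417
11.5 -102.2 [ 2.87  0.47 -0.68] 21.2917
11.5 -102.9 [ 5.75 -0.58 -0.23] 21.5417
[575.41 -76.12  87.72] [573.71 -76.17  87.07] [-0.18 -1.12  0.02]
```

Contact at the same lip position (about -101.2) with a lower tilt, so it is the stop bar. With about 4 N of pull kept on, swing the tail down with a force guard.

```bash
python3 - <<'E'
from h import *
np.set_printoptions(precision=2,suppress=True)
D=-1.5; b=np.load("bias.npy")
def go(lx,lz,th,s=150): p,R=boxpose(lx,lz,th,D); ctrl.move_l(p,s,R)
def F(): return np.mean([ctrl.read_wrist_force() for _ in range(4)],0)-b
def lz(th): return 60.5-30*np.tan(np.radians(th))
for th in np.arange(11,-.01,-.5):
    go(-102.2,lz(th),th,15); f=F(); e=np.array(ctrl.read_tool_pos())-boxpose(-102.2,lz(th),th,D)[0]
    Rt=np.array(ctrl.read_eef_rot()); print(th,f,np.array(ctrl.read_torque())[1].round(2),"err",e,"tilt",np.degrees(np.arccos(-Rt[2,2])).round(2),ctrl.read_t())
    if np.linalg.norm(f)>15: print("stop");break
E
```

```text
11.0 [ 3.21 -0.52  2.5 ] -0.87 err [1.07 0.11 0.46] tilt 11.12 21.7917
10.5 [ 4.73 -0.26  0.93] -1.03 err [1.01 0.13 0.43] tilt 10.62 22.0417
10.0 [ 4.93 -0.34 -0.54] -1.02 err [0.97 0.12 0.37] tilt 10.12 22.2917
9.5 [ 4.22 -0.16  0.11] -1.05 err [0.95 0.16 0.36] tilt 9.61 22.5417
9.0 [ 4.57 -0.1   0.31] -1.08 err [0.92 0.17 0.34] tilt 9.11 22.7917
8.5 [4.39 0.22 0.92] -1.3 err [0.82 0.19 0.41] tilt 8.62 23.0417
8.0 [4.22 0.27 1.71] -1.44 err [0.75 0.23 0.3 ] tilt 8.09 23.2917
7.5 [ 4.9   0.41 -0.52] -1.46 err [0.73 0.21 0.1 ] tilt 7.58 23.5417
7.0 [ 5.03  0.92 -1.54] -1.56 err [ 0.68  0.22 -0.11] tilt 7.07 23.7917
6.5 [ 6.02  0.95 -2.56] -1.65 err [ 0.67  0.24 -0.22] tilt 6.57 24.0417
6.0 [ 4.98  0.78 -3.37] -1.66 err [ 0.61  0.22 -0.32] tilt 6.06 24.2917
5.5 [ 5.38  0.35 -2.75] -1.68 err [ 0.58  0.22 -0.34] tilt 5.56 24.5417
5.0 [ 5.3   1.23 -2.73] -1.63 err [ 0.56  0.23 -0.37] tilt 5.06 24.7917
4.5 [ 5.09  1.43 -3.05] -1.75 err [ 0.53  0.23 -0.38] tilt 4.56 25.0417
4.0 [ 6.01  0.9  -3.68] -1.69 err [ 0.51  0.23 -0.41] tilt 4.06 25.2917
3.5 [ 5.09  0.57 -1.95] -1.67 err [ 0.46  0.2  -0.44] tilt 3.55 25.5417
3.0 [ 5.2   0.02 -3.31] -1.72 err [ 0.47  0.22 -0.45] tilt 3.06 25.7917
2.5 [ 4.71  0.9  -3.28] -1.76 err [ 0.42  0.22 -0.49] tilt 2.55 26.0417
2.0 [ 5.43  1.54 -4.18] -1.69 err [ 0.41  0.2  -0.55] tilt 2.05 26.2917
1.5 [ 6.42  0.98 -4.57] -1.65 err [ 0.4   0.21 -0.7 ] tilt 1.55 26.5417
1.0 [ 6.68  1.03 -4.71] -1.67 err [ 0.4   0.22 -0.7 ] tilt 1.05 26.7917
0.5 [ 5.15  0.87 -1.3 ] -1.4 err [ 0.4   0.2  -0.29] tilt 0.55 27.0417
0.0 [4.04 0.74 2.29] -1.21 err [0.4  0.19 0.11] tilt 0.07 27.2917
```

```bash
python3 - <<'E'
from h import *
for n in("top","side"): cv2.imwrite(f"pics/{n}2.png",ctrl.get_image(n))
a=cv2.imread("pics/top2.png")[190:310,310:410];b=cv2.imread("pics/side2.png")[190:310,225:365]
cv2.imwrite("pics/v2.png",np.hstack([cv2.resize(a,(300,360),interpolation=2),cv2.resize(b,(500,429),interpolation=2)[:360]]))
E
```

```text
(no output)
```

View pics/v2.png

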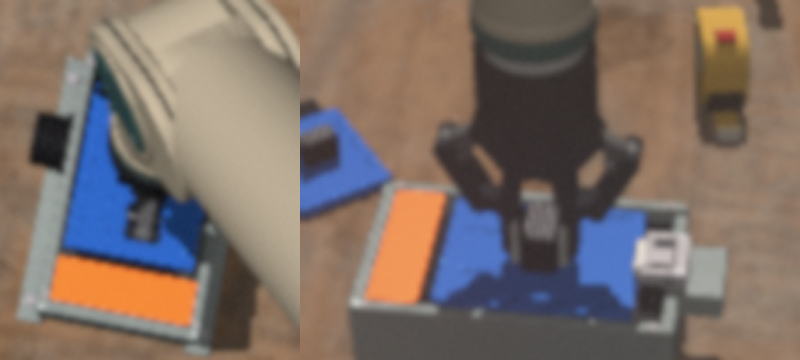

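The side view shows the cover essentially down, with its tail at (640,260) against the roller. Now press gently in small steps and watch the force.

```bash
python3 - <<'E'
from h import *
np.set_printoptions(precision=2,suppress=True)
D=-1.5; b=np.load("bias.npy")
def go(lx,lz,th,s=150): p,R=boxpose(lx,lz,th,D); ctrl.move_l(p,s,R)
def F(): return np.mean([ctrl.read_wrist_force() for _ in range(4)],0)-b
z=60.5
while z>55:
    z-=.4; go(-102.2,z,0,15); f=F(); e=np.array(ctrl.read_tool_pos())-boxpose(-102.2,z,0,D)[0]
    print(round(z,1),f,np.array(ctrl.read_torque())[1].round(2),"err",e,"tcp z",ctrl.read_tool_pos()[2].round(2),ctrl.read_t())
    if np.linalg.norm(f)>17: break
P=[(82,50,12),(82,-50,12),(82,50,0),(-48,50,12)]
p=np.array(ctrl.read_tool_pos());Rc=tool_R(BYAW,0)[0]
print(proj("side",[p+Rc@(np.array(c)-G) for c in P]))
E
```

```text
60.1 [4.14 1.41 6.16] -1.02 err [0.38 0.21 0.45] tcp z 73.55 27.6417
59.7 [ 3.43 -0.46 10.41] -0.77 err [0.44 0.2  0.85] tcp z 73.55 27.8917
59.3 [ 1.75  0.54 13.29] -0.59 err [0.43 0.17 1.25] tcp z 73.55 28.1417
58.9 [ 1.34  0.18 17.14] -0.36 err [0.42 0.15 1.64] tcp z 73.54 28.3917
[[321.75 250.71]
 [317.39 279.98]
 [321.68 254.4 ]
 [268.59 246.62]]
```

The hand stops hard at z 73.55, which is exactly the seated height given the 13.5 mm grasp height. Relieve the load, release, retreat and look.

```bash
python3 - <<'E'
from h import *
np.set_printoptions(precision=2,suppress=True)
D=-1.5; b=np.load("bias.npy")
p,R=boxpose(-101.4,60.3,0,D); ctrl.move_l(p,15,R); print(ctrl.read_wrist_force()-b)
ctrl.move_gripper(50); print(ctrl.read_grip_width(),ctrl.read_wrist_force())
ctrl.move_l(p+[0,0,110],120,R); ctrl.movep(p+[-60,-200,180],R); print(ctrl.read_t(),ctrl.read_wrist_force())
for n in("top","side"): cv2.imwrite(f"pics/{n}3.png",ctrl.get_image(n))
Rb=Ro.from_euler("Z",BYAW,degrees=True).as_matrix()
a=cv2.imread("pics/top3.png")[190:310,310:410];s=cv2.imread("pics/side3.png")[220:320,230:360]
cv2.imwrite("pics/v3.png",np.hstack([cv2.resize(a,(350,420),interpolation=2),cv2.resize(s,(450,346),interpolation=2).__class__((420,450,3),np.uint8)*0+np.vstack([cv2.resize(s,(450,346),interpolation=2),np.zeros((74,450,3),np.uint8)])]))
for n in("top","side"):
    print(n,"tail/handle pred",proj(n,[BO+Rb@q for q in ([63,48.5,72],[63,-51.5,72],[-101+100,-1.5,102])]))
E
```

```text
[1.25 0.97 9.62]
49.43845833933645 [ 0.81 -0.67 -0.73]
30.975 [ 0.05  1.15 -0.48]
top tail/handle pred [[342.47 217.01]
 [384.64 225.14]
 [359.45 245.33]]
side tail/handle pred [[322.07 250.95]
 [317.73 280.24]
 [292.57 253.53]]
```

View pics/v3.png

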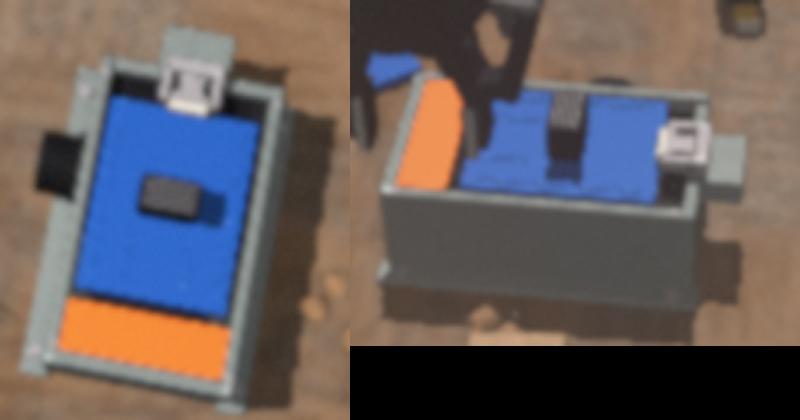

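The pictures show the cover flat and even between the walls. The roller at (187,103) overlaps the tail edge and is back at its initial out position. The tail corner matches the seated prediction once the side camera's known 2 px bias is allowed for. Handing in.

```bash
python3 -c "
from rig import ctrl
print(ctrl.job_done(),ctrl.read_t())"
```

```text
the job is handed in; nothing more can be done
the job is handed in; nothing more can be done
```

The cover is hooked, pulled home to the stop bar, pressed flat, clicked under the roller catch and released. The job is handed in after about 31 s; the hand-in call returned no verdict, so success rests on my forces and pictures.

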